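# Fit the filter and its bayonet collar on the gem light

## Robot

A 6-joint arm with a two-finger parallel gripper is mounted at the origin on a cart in front of the work surface, level with it; the furniture and walls round the work are solid. World frame = base frame: x ahead of the robot, y to its left, z up, the work surface at z = 0. Lengths are in m, angles in rad, forces in N, time in s.
With the tool pointing down it reaches from about 0.35 to 0.775 m from the base axis. Payload 7.3 kg.
Tool frame: the origin (TCP) lies at the centre of the arm's flange, where the gripper is bolted on; the fingertips stand 178 mm ahead of it and the grasp point (between the pads) lies 159 mm ahead of it (tip_extent is the distance from the TCP to the fingertips, in m); z points along the fingers, y is the line along which they close (so a half turn about z gives the same grasp; the last joint's range is limited). The gripper opens to 92 mm and grips with 3 to 60 N. Pads are 19 mm wide; open, the fingers measure 130 mm over their backs; the gripper's body (75 mm by 190 mm) begins 47 mm behind the grasp point.
Start: joints at [-0.146, 0.342, 1.524, -0, 1.275, -0.146], TCP at [0.525, 0, 0.405] pointing down, gripper open.
Joint ranges: [-2.53, 2.53], [-0.77, 2.02], [0.04, 2.7], [-1, 4.14], [0.28, 2.66], [-3.11, 3.11]. Speed limits (rad/s): [2.57, 2.57, 3.14, 3.14, 3.14, 3.14].

## Interface

Orientations are given as [roll, pitch, yaw] about the fixed x, y, z axes, in that order (R = Rz(yaw) Ry(pitch) Rx(roll)).
In Python, from cell import * gives the robot as it stands.
- The arm moves only by the tool arm_command, never from a script. Its arguments are lists of equal length, an entry for each row: "xyz": the shift along the world's x, y, z in mm, a list of three; "spin": the turn about the world's z in degrees. In form: {"xyz": [[tx, ty, tz], ...], "spin": [spin, ...]}. A call has 1 to 20 rows; each row shifts and turns the commanded pose from where the row before left it; what a row does not reach is not made up. A row lasts 1/10 s, in which the tool goes at most 50 mm and 8.59 degrees, less where a joint would pass 70% of its speed; a pose out of reach is approached as far as the arm can. A call with a gripper value outside its range is refused whole. "jaw" is the opening, from -1 (shut) to 1 (fully open), set as the call begins (left out, the last holds). The fingers move at their own pace and stop on an object; "squeeze" is the grip in N (left out, the last holds). Time passes only in rows, so rows that do not move let the fingers close. It gives the time, the measured TCP pose, the force, the opening and the grip force at its end, in the units of the state.
- observe(): the state, without advancing time (a new reading comes with each control period).
- read_camera(name): name is "scene" or "side" or "wrist"; returns a dict with "img" (420x560x3 uint8, red, green, blue), "depth" (420x560 float32, m along the optical axis (not along the pixel's ray), 0 where there is no reading), "fx", "fy", "cx", "cy" (pixels), "world_from_camera" (4x4, takes a point from camera to world coordinates). Camera axes: x right, y up, looking along -z (the intrinsics and any distortion apply to the point x, -y, -z); pixel columns grow to the right and rows downward; lengths in m; the calibration is good to about 2 mm. A picture is of the moment at which its call begins.
- hand_in(): hands the job in; it is judged then, once.
The state is a dict: "time": time; "qpos": joint angles; "qvel": joint speeds; "joint_efforts": joint torques, N m; "tool_pos": TCP position; "tool_rot": TCP orientation; "contact_force": force on the tool from outside, world axes, zero at the start; "torque": the same for the moment, N m; "opening": finger opening in m; "grip_force": force on a finger pad.
Only numpy, scipy, OpenCV 4.12 (cv2) and the standard library are available. Lean on these libraries where they do the work, as an engineer would, in place of code of your own. Each camera call takes 0.05 s, during which the arm holds its last target. There are 200 camera calls.

## Task

The gem light on the bench is missing its filter: set the round filter cell, glass up, in the recess on top of the light and press it down flush with your fingertips. Then put the knurled collar over it, turn the collar until its hidden keyways drop over the pins, push it fully home against its spring and keep holding it down there: finish without letting go, so that I can nip up its grub screw. Leave the other things where they are.

Things in the scene. Friction and masses are not known exactly. Their poses are not given: they have to be found in the camera images.
- gem_light: The gem light, fixed to the bench: dark base 92 x 82 mm, 10 mm high; on it a grey finned drum 64 mm across up to z = 40 mm (the shoulder); on that a bright upright spigot 39 mm in diameter, 24 mm high, top at 64 mm, with the recess in it. Origin: centre of the underside, z up; -x is the side with the black rocker switch, +x the side with the cable gland.
- recess_mouth (a point): Centre of the recess mouth in the spigot's top face, 64 mm above the bench. The recess is round, 29.6 mm in diameter, 12 mm deep with a solid floor, in a wall 4.7 mm thick.
- shoulder (a point): Centre of the drum's flat top face (the shoulder), 40 mm above the bench, on the axis of the spigot; the underside of the collar stands on this face when it is fully home.
- pin_level (a point): Point on the spigot's axis at the height of the pins. Three round cross pins 4.5 mm thick, 120 degrees apart, stick out 5 mm from the spigot, centres 10 mm and tops 12 mm above the shoulder. Their angle differs from light to light and is not given (these axes are the light's own): one pin lies within 0.6 rad (35 degrees) either side of the light's +x axis.
- thrust_ring (a joint): Bright steel sprung ring round the foot of the spigot, 42 to 50 mm in diameter, 4 mm proud of the shoulder when free (0). Grows as it is pressed down; 0.004 m when flush with the shoulder. It takes about 4 N to start it and 8 N to press it flush, so it lifts the collar off the shoulder when nobody pushes.
- filter_cell: The filter cell, loose on the bench, glass up: disc 27.5 mm in diameter, 12 mm thick, 35 g, bright metal rim, glass in the top face, foot chamfered 2 mm. Origin: centre of the underside, z up. Grip it across the rim by its upper half, so that the fingertips stay above the spigot when its foot enters; let go there and push its top down with closed fingers.
- cell_top (a point): Centre of the top face of the filter cell, 12 mm above its underside; level with the recess mouth when the cell is home.
- collar: The knurled collar, loose on the bench, right way up: dark steel ring 57 mm in outer diameter, 28 mm high, 130 to 210 g. Origin: centre of the underside, z up. Its bore is 42 mm in diameter, open below. A bright line on its top and a small bright grub screw at the foot of the outside mark its +x axis.
- keyway (a point): Foot of the +x keyway, at the underside of the collar, 23 mm from its axis. Three keyways 7.5 mm wide run up the bore, at the collar's +x axis and 120 degrees either side, hidden from above. Lowered on the spigot the collar stops on the pins, underside 12 mm above the shoulder; with keyways over pins (play 4 degrees each way) it drops 8 mm to the sprung ring; pushing takes it 4 mm more.
- collar_top (a point): Centre of the collar's top face, 28 mm above its underside. A lip 3 mm thick narrows the mouth here to 24 mm; when home it lies 1 mm above the spigot and covers the edge of the filter. Grip the collar across its outside, by the upper half, so that the fingertips stay clear of the shoulder.
- agate: Rough brown agate, 59 x 76 x 28 mm, lying on the steel plate, a bystander. Origin: centre of the underside.
- tweezers: Steel tweezers lying on the bench, 8 x 124 x 13 mm, a bystander. Origin: centre of the underside.
- hex_key: Hex key for the grub screw, 26 x 66 x 4 mm, lying on the steel plate, a bystander. Origin: centre of the underside.
- jar: Small screw-top jar, 38 mm in diameter, 45 mm high, a bystander. Origin: centre of the underside.
Not all that is in view belongs to the job. What is shaped like the collar but yellow is not meant.

How it is judged:
By the outcome, as a careful person would: the job done as asked, in the order asked, and still so for the second after the job is handed in, while the arm keeps its last pose, push and grip.
It also fails if it takes over 59 s, if anything falls off the work surface, if the arm or the gripper's body presses on something with over 40 N, if the wrist force passes 120 N, or if a joint passes its speed limit or range.

## Working session

There is one attempt and no reset: what is moved stays moved. The work goes in short steps, Python scripts to look and compute and a tool call to move; the robot and the scene stay as the last step left them, time stands still between calls to the robot, and variables do not carry over. Pictures are saved under pics/ and viewed, at most 10 in all, crops included, and the job is handed in when it is done.

Besides the shell and the picture viewer there is one more tool, called after "Request:" in YAML: its name, and indented under it one key for each argument. arm_command: Moves the arm, as the interface text tells. Its arguments: {"type":"object","properties":{"xyz":{"type":"array","items":{"type":"array","items":{"type":"number"}}},"spin":{"type":"array","items":{"type":"number"}},"jaw":{"type":"number"},"squeeze":{"type":"number"}},"required":["xyz","spin"]}

```bash
mkdir -p pics; ls; cat > h.py <<'E'
from cell import *
import numpy as np, cv2, pickle
def snap(n,f):
    c=read_camera(n); pickle.dump(c,open(f'pics/{f}.pkl','wb')); cv2.imwrite(f'pics/{f}.png',c['img'][:,:,::-1]); return c
def load(f): return pickle.load(open(f'pics/{f}.pkl','rb'))
def pt(c,u,v,z=None):
    T=c['world_from_camera']; d=np.array([(u-c['cx'])/c['fx'],-(v-c['cy'])/c['fy'],-1])
    if z is None: s=c['depth'][int(round(v)),int(round(u))]
    else: s=(z-T[2,3])/(T[:3,:3]@d)[2]
    return T[:3,:3]@(d*s)+T[:3,3]
def proj(c,p):
    T=c['world_from_camera']; q=T[:3,:3].T@(np.array(p)-T[:3,3]); return c['cx']+c['fx']*q[0]/-q[2], c['cy']-c['fy']*q[1]/-q[2]
def cloud(c):
    v,u=np.mgrid[0:420,0:560]; s=c['depth']; T=c['world_from_camera']
    P=np.stack([(u-c['cx'])/c['fx']*s,-(v-c['cy'])/c['fy']*s,-s],-1)
    return P@T[:3,:3].T+T[:3,3]
E
python3 - <<'E'
from h import *
a=[snap(n,n+'0') for n in('scene','side','wrist')]
for c in a: print({k:v for k,v in c.items() if k not in('img','depth')})
print(observe())
E
```

```text
pics
{'fx': 445.31774135551103, 'fy': 445.31774135551103, 'cx': 279.13527994149206, 'cy': 209.69856832900095, 'world_from_camera': array([[-0.8617217 ,  0.34085524, -0.37583696,  0.22681263],
       [-0.50692139, -0.5468446 ,  0.66632701,  0.72898034],
       [ 0.02159664,  0.76470824,  0.64401467,  0.63740236],
       [ 0.        ,  0.        ,  0.        ,  1.        ]])}
{'fx': 515.9203489125296, 'fy': 515.9203489125296, 'cx': 274.7522285008142, 'cy': 214.20003038132697, 'world_from_camera': array([[-0.89825388,  0.28836375, -0.33164185,  0.2234703 ],
       [-0.43929142, -0.56721865,  0.69662476,  0.84257672],
       [ 0.01276788,  0.77143331,  0.63618207,  0.7044344 ],
       [ 0.        ,  0.        ,  0.        ,  1.        ]])}
{'fx': 348.7019788177938, 'fy': 348.7019788177938, 'cx': 275.8390385779874, 'cy': 208.0572003759641, 'world_from_camera': array([[ 9.99999022e-01, -5.93980467e-04,  1.26627625e-03,
         5.24501601e-01],
       [ 2.31775986e-04,  9.63202068e-01,  2.68778203e-01,
         7.38273487e-02],
       [-1.37932890e-03, -2.68777647e-01,  9.63201264e-01,
         3.85451075e-01],
       [ 0.00000000e+00,  0.00000000e+00,  0.00000000e+00,
         1.00000000e+00]])}
{'time': 0.15, 'qpos': array([-1.46045219e-01,  3.42558259e-01,  1.52476701e+00,  8.09178366e-06,
        1.27541261e+00, -1.46016696e-01]), 'qvel': array([-0.00191684, -0.00190073, -0.00255416, -0.00101281,  0.0007824 ,
       -0.00026093]), 'joint_efforts': array([ 7.52666965e-04, -4.31470585e+01, -2.44352603e+01,  7.18239485e-02,
        5.38185902e-02, -1.32920518e-04]), 'tool_pos': array([5.24906483e-01, 1.33702440e-05, 4.04217468e-01]), 'tool_rot': array([-3.14046074e+00, -1.74284902e-04,  1.57076534e+00]), 'contact_force': array([-0.60220511,  0.08769209,  0.16952455]), 'torque': array([-0.00637181, -0.02467094,  0.03769287]), 'grip_force': 0.0, 'opening': 0.09184235891531978}
```

View pics/side0.png

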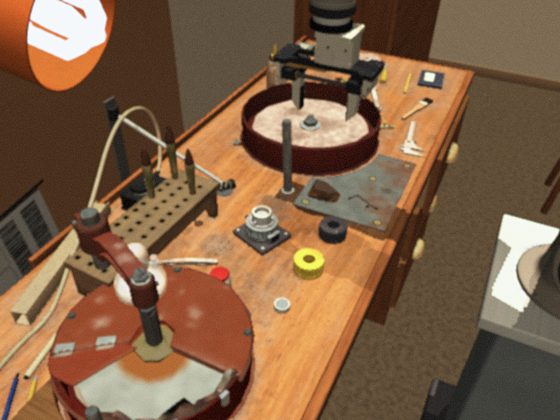

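View pics/wrist0.png

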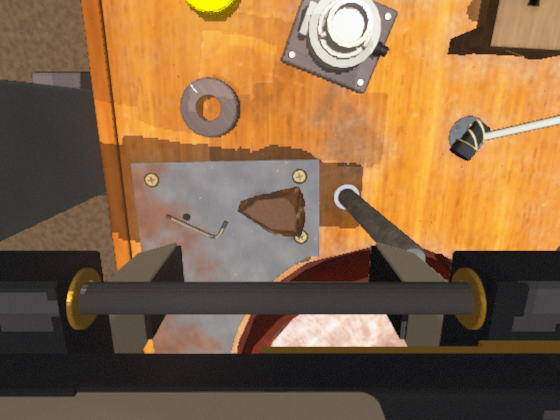

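Side view: dark collar at (333,230), yellow decoy at (309,262), light at (261,228), filter cell at (282,305), red jar lid at (220,273), and a black post at (288,155) to avoid. In the wrist view the collar is at (209,107) with its line towards the upper left, and the light is at (348,25).

```bash
python3 - <<'E'
from h import *
w=load('wrist0');s=load('side0');sc=load('scene0')
print('light top',pt(w,348,25,.064),pt(w,348,25)); print('collar',pt(w,209,107,.028),pt(w,225,95)); print('line',pt(w,191,86,.028),pt(w,199,95,.028))
for n,u,v in(('cell',282,303),('yellow',309,260),('jar?',220,273),('light',261,212),('post top',288,123),('post foot',288,190)): print(n,pt(s,u,v))
def crop(c,u,v,r,k): return cv2.resize(c['img'][max(v-r,0):v+r,max(u-r,0):u+r],(k,k),interpolation=3)
p=proj(sc,pt(s,282,303));print(p)
im=np.hstack([crop(s,290,260,60,400),crop(w,70+279-49,70,70,400)])
cv2.imwrite('pics/c1.png',im[:,:,::-1])
P=cloud(s); 
for x in np.arange(.3,.8,.05): pass
# tall things in workspace
m=(P[...,2]>.07)&(P[...,0]>.2)&(P[...,0]<.8)&(P[...,1]>-.1)&(P[...,1]<.6)
q=P[m]; H,a,b=np.histogram2d(q[:,0],q[:,1],bins=[np.arange(.2,.81,.05),np.arange(-.1,.61,.05)]);print(H.astype(int))
E
```

```text
light top [0.5842654  0.14277447 0.064     ] [0.58601554 0.14479353 0.05458653]
collar [0.45817946 0.07737243 0.028     ] [0.4745893  0.08856517 0.02950029]
line [0.44172112 0.09693193 0.028     ] [0.44899184 0.08862285 0.028     ]
cell [0.46648035 0.29667076 0.01093552]
yellow [0.4691278  0.16922133 0.00278092]
jar? [0.58213379 0.30985815 0.04421484]
light [0.59243064 0.13184746 0.04964774]
post top [ 0.60404456 -0.0128507   0.17574228]
post foot [ 0.59918561 -0.01419063  0.0049531 ]
(np.float64(278.6170899054365), np.float64(301.4105395426209))
[[   0    0    0    0    0    0    0    0    0    0    0    0    0    0]
 [   0    0    0    0    0    0    0    0    0    0    0    0    0    0]
 [   0    0    0    0    0    0    0    0    0    0    0    0    0    0]
 [   0    0    0    0    0    0    0    0    0    0    0    0    0    0]
 [   0  163  378    0    0    0    0    0    0    0   14  248  240    0]
 [   0  365 1849    0    0    0    0    0    0  144  782  938  229  711]
 [   0    0 1995    0    0    0    0    0    1  605  838  930 1253   10]
 [  33  320  961    0    0    0    0    0   49  700  784 2007 3779 2624]
 [  47  460  255    0    0    0    0    0   12  647  794 1331 1789  663]
 [  51    0    0    0   59  103   56    3    0   49  345 1293  872  688]
 [  26    0    0    0  176  669  471  554  544   58 1562  480  504  143]
 [   0    0    0    0  126  721  754  433  440    5  720    0    0    0]]
```

View pics/c1.png

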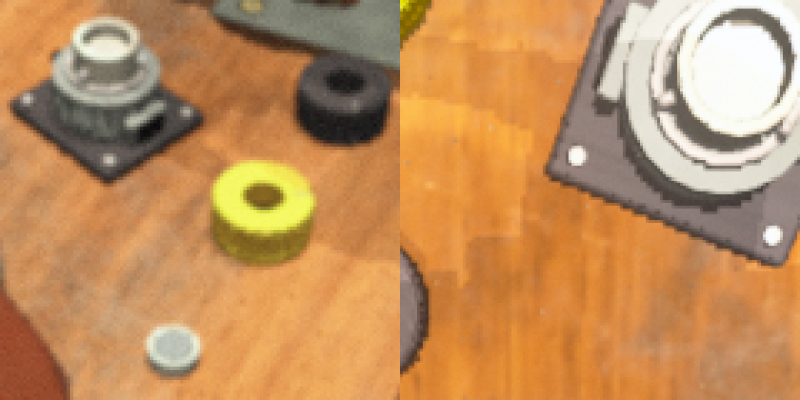

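The crop confirms the cell (glass disc with a bright rim, side px (282,303)) and the dark collar rather than the yellow one. One pin may be visible beside the spigot. I'll move over for a closer look.

Request:
arm_command:
  xyz:
    - [0,30,0]
    - [10,40,0]
    - [10,20,0]
    - [0,0,0]
    - [0,0,0]
  spin: [0,0,0,0,0]

```text
time: 0.65
tool_pos: [0.5449, 0.0902, 0.4043]
tool_rot: [-3.141, 0.0, 1.572]
contact_force: [0.1, -0.6, -0.6]
opening: 0.0921
grip_force: 0.0
```

```bash
python3 - <<'E'
from h import *
w=snap('wrist','w1'); print(observe()['tool_pos'],observe()['time'])
P=cloud(load('side0'))
for x in (.35,.4,.45,.5,.55,.6):
  print(x,[round(float(P[...,2][(abs(P[...,0]-x)<.025)&(abs(P[...,1]-y)<.01)].max(initial=0)),3) for y in np.arange(.26,.45,.02)])
cv2.imwrite('pics/w1b.png',cv2.resize(w['img'],(800,600),interpolation=2)[:,:,::-1])
E
```

```text
[0.54480488 0.08963571 0.40436371] 0.7
0.35 [0.005, 0.005, 0.006, 0.005, 0.006, 0.005, 0.006, 0.006, 0.006, 0.007]
0.4 [0.002, 0.002, 0.002, 0.002, 0.002, 0.003, 0.002, 0.002, 0.002, 0.002]
0.45 [0.002, 0.014, 0.014, 0.013, 0.002, 0.003, 0.002, 0.078, 0.08, 0.078]
0.5 [0.002, 0.01, 0.012, 0.003, 0.002, 0.078, 0.079, 0.078, 0.078, 0.079]
0.55 [0.002, 0.002, 0.045, 0.046, 0.078, 0.078, 0.078, 0.078, 0.08, 0.08]
0.6 [0.009, 0.0, 0.047, 0.047, 0.079, 0.078, 0.078, 0.104, 0.106, 0.097]
```

View pics/w1b.png

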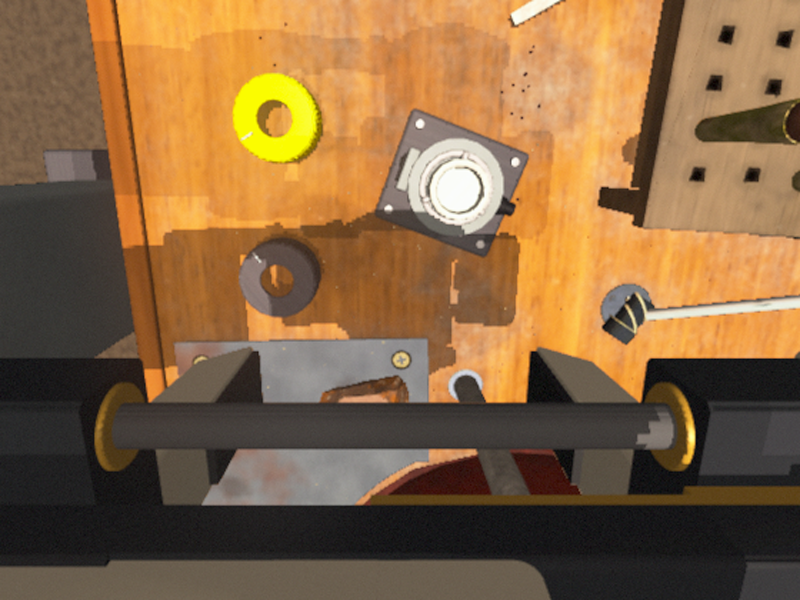

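Request:
arm_command:
  xyz:
    - [20,-15,-25]
    - [20,-15,-25]
    - [0,0,-25]
    - [0,0,0]
    - [0,0,0]
  spin: [0,0,0,0,0]

```text
time: 1.2
tool_pos: [0.5848, 0.0593, 0.3301]
tool_rot: [-3.141, 0.0, 1.57]
contact_force: [0.3, 1.1, 0.9]
opening: 0.0918
grip_force: 0.0
```

```bash
python3 - <<'E'
from h import *
w=snap('wrist','w2'); print(observe()['tool_pos'],observe()['time'])
u,v=map(int,proj(w,[.584,.143,.055])); print(u,v)
r=70
x0,y0=u-r,max(v-r,0)
print('crop origin',x0,y0)
a=w['img'][y0:y0+2*r,x0:x0+2*r]
b=load('w1')['img'][165:165+60,165:165+60]
cv2.imwrite('pics/w2c.png',cv2.resize(a,(600,600),interpolation=2)[:,:,::-1])
P=cloud(load('side0'))
for x in np.arange(.6,.8,.025):
  print(round(x,3),[round(float(P[...,2][(abs(P[...,0]-x)<.0125)&(abs(P[...,1]-y)<.01)].max(initial=0)),3) for y in np.arange(.04,.32,.02)])
E
```

```text
[0.58500066 0.05958369 0.33105142] 1.25
275 95
crop origin 205 25
0.6 [0.334, 0.002, 0.001, 0.0, 0.063, 0.063, 0.064, 0.041, 0.002, 0.002, 0.002, 0.002, 0.0, 0.046, 0.047]
0.625 [0.334, 0.001, 0.0, 0.0, 0.025, 0.041, 0.04, 0.01, 0.003, 0.001, 0.002, 0.01, 0.002, 0.0, 0.0]
0.65 [0.001, 0.001, 0.001, 0.001, 0.001, 0.004, 0.01, 0.002, 0.002, 0.002, 0.001, 0.011, 0.014, 0.0, 0.0]
0.675 [0.002, 0.001, 0.001, 0.001, 0.001, 0.001, 0.003, 0.002, 0.003, 0.002, 0.002, 0.009, 0.014, 0.011, 0.0]
0.7 [0.021, 0.002, 0.001, 0.001, 0.084, 0.085, 0.086, 0.164, 0.086, 0.086, 0.087, 0.086, 0.086, 0.085, 0.085]
0.725 [0.026, 0.024, 0.004, 0.0, 0.084, 0.086, 0.086, 0.189, 0.087, 0.087, 0.086, 0.086, 0.088, 0.087, 0.086]
0.75 [0.03, 0.047, 0.0, 0.0, 0.084, 0.087, 0.088, 0.086, 0.087, 0.086, 0.086, 0.086, 0.087, 0.087, 0.087]
0.775 [0.0, 0.065, 0.067, 0.0, 0.085, 0.201, 0.209, 0.087, 0.087, 0.196, 0.185, 0.087, 0.087, 0.087, 0.087]
0.8 [0.0, 0.067, 0.088, 0.0, 0.084, 0.081, 0.188, 0.085, 0.086, 0.194, 0.177, 0.086, 0.086, 0.087, 0.086]
```

View pics/w2c.png

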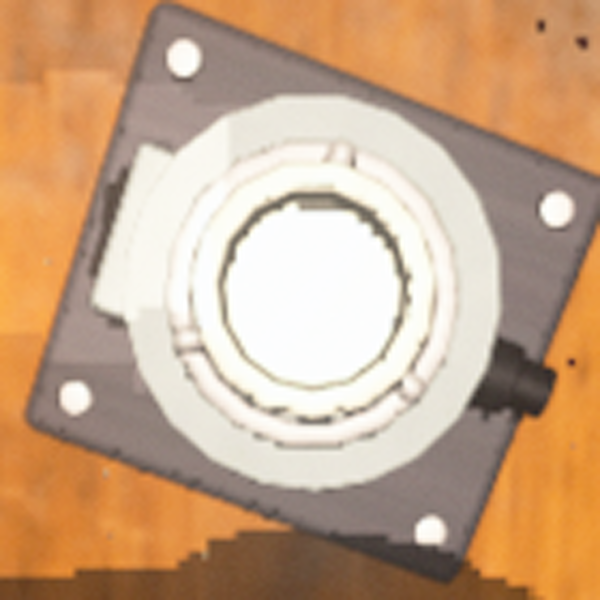

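Crop: the pins show at (342,152), (186,340) and (410,388), the recess mouth is centred near (315,290), and the base screws are at (184,58), (557,210), (430,530) and (75,398).

```bash
python3 - <<'E'
from h import *
w=load('w2'); k=140/600
f=lambda u,v,z: pt(w,205-.5+(u+.5)*k,25-.5+(v+.5)*k,z)
S=np.array([f(*p,.0105) for p in((184,58),(557,210),(430,530),(75,398))]); print('screws',S.mean(0),[np.degrees(np.arctan2(*(b-a)[1::-1])) for a,b in((S[0],S[1]),(S[3],S[2]))])
Q=np.array([f(*p,.051) for p in((342,152),(186,340),(410,388))]); c=Q.mean(0); print('pins',c,np.degrees(np.arctan2(*(Q-c).T[1::-1])),np.linalg.norm(Q-c,axis=1))
# recess: fit from bright/dark & spigot by depth
P=cloud(w); m=(abs(P[...,2]-.064)<.004)&(np.hypot(P[...,0]-.584,P[...,1]-.143)<.03)
q=P[m]; print('top pts',q.mean(0),len(q),q.min(0),q.max(0))
(cx,cy),r=cv2.minEnclosingCircle(q[:,:2].astype(np.float32)); print('circ',cx,cy,r)
w=load('w1');P=cloud(w); m=(abs(P[...,2]-.028)<.006)&(np.hypot(P[...,0]-.458,P[...,1]-.077)<.04)
q=P[m]; print(q[:,2].mean(),cv2.minEnclosingCircle(q[:,:2].astype(np.float32)),q[:,:2].mean(0))
C=pt(w,279*.7,277*.7,.028);L=pt(w,257*.7,258*.7,.028);print('collar',C,np.degrees(np.arctan2(*(L-C)[1::-1])))
for n in('side0','scene0'):
  P=cloud(load(n)); m=(P[...,2]>.009)&(P[...,2]<.017)&(np.hypot(P[...,0]-.466,P[...,1]-.295)<.03); q=P[m]; print('cell',q.mean(0),cv2.minEnclosingCircle(q[:,:2].astype(np.float32)),len(q))
E
```

```text
screws [0.58560359 0.14493754 0.0105    ] [np.float64(-20.635846250711868), np.float64(-20.119157266965612)]
pins [0.58555852 0.14482763 0.051     ] [  77.84164238 -161.40538364  -42.23695651] [0.02250953 0.02230712 0.02215351]
top pts [0.58519958 0.14519544 0.0650289 ] 1175 [0.56621643 0.12554617 0.06004865] [0.60403335 0.1633585  0.06776281]
circ 0.5851160287857056 0.14450493454933167 0.01947501301765442
0.02921017288654216 ((0.45717817544937134, 0.07660393416881561), 0.029248835518956184) [0.45820538 0.07800571]
collar [0.45936878 0.07928678 0.028     ] 136.91061851579184
cell [0.46675039 0.29893621 0.01092979] ((0.4663684070110321, 0.2978675663471222), 0.0149669935926795) 149
cell [0.46584909 0.29820827 0.01321393] ((0.4664881229400635, 0.2972941994667053), 0.01388466451317072) 171
```

Request:
arm_command:
  xyz:
    - [-20,25,0]
    - [-25,32,0]
    - [-25,32,0]
    - [-25,32,0]
    - [-23,32,0]
    - [0,0,0]
    - [0,0,0]
  spin: [0,0,0,0,0,0,0]
  jaw: -0.1

```text
time: 1.95
tool_pos: [0.4668, 0.2137, 0.3316]
tool_rot: [3.138, -0.001, 1.573]
contact_force: [0.3, -0.5, -0.1]
opening: 0.0428
grip_force: 0.0
```

```bash
python3 - <<'E'
from h import *
w=snap('wrist','w3'); print(observe()['tool_pos'],observe()['time'],observe()['opening'])
u,v=map(int,proj(w,[.4665,.298,.012])); print(u,v)
P=cloud(w); m=(P[...,2]>.009)&(P[...,2]<.02)&(np.hypot(P[...,0]-.466,P[...,1]-.298)<.03); q=P[m]; print('cell',q.mean(0),cv2.minEnclosingCircle(q[:,:2].astype(np.float32)),len(q))
r=50;a=w['img'][v-r:v+r,u-r:u+r]
cv2.imwrite('pics/w3c.png',cv2.resize(a,(600,600),interpolation=2)[:,:,::-1])
E
```

```text
[0.46734421 0.21296635 0.33119882] 2.0 0.04201530435143526
274 97
cell [0.46609828 0.29880116 0.01370885] ((0.4661048948764801, 0.29880490899086), 0.013667970895767212) 888
```

View pics/w3c.png

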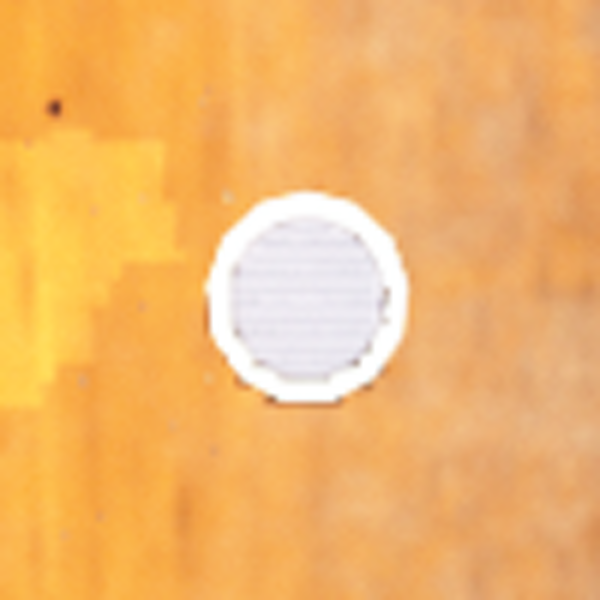

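The crop shows the glass cell clearly, its centre at about (308,297), which gives world (0.466, 0.2987). Going to grasp it.

Request:
arm_command:
  xyz:
    - [0,25,-10]
    - [-1,30,-20]
    - [0,30,-30]
    - [0,0,-30]
    - [0,0,-25]
    - [0,0,-15]
    - [0,0,-10]
    - [0,0,-5]
    - [0,0,0]
    - [0,0,0]
  spin: [-6,-7,-7,-5,0,0,0,0,0,0]

```text
time: 3.0
tool_pos: [0.4666, 0.2979, 0.1856]
tool_rot: [3.141, -0.001, 1.134]
contact_force: [-0.2, 0.3, -0.3]
opening: 0.0416
grip_force: 0.0
```

Request:
arm_command:
  xyz:
    - [0,0,0]
    - [0,0,0]
    - [0,0,0]
    - [0,0,0]
    - [0,0,0]
  spin: [0,0,0,0,0]
  jaw: -1
  squeeze: 12

```text
time: 3.5
tool_pos: [0.4662, 0.2981, 0.1853]
tool_rot: [3.141, -0.001, 1.135]
contact_force: [-0.0, -0.6, 6.1]
opening: 0.0255
grip_force: 12.1
```

Request:
arm_command:
  xyz:
    - [0,0,0]
    - [0,0,10]
    - [0,0,20]
    - [0,0,20]
    - [0,0,0]
    - [0,0,0]
  spin: [0,0,0,0,0,0]

```text
time: 4.1
tool_pos: [0.4659, 0.298, 0.2348]
tool_rot: [3.141, -0.0, 1.135]
contact_force: [0.0, -0.5, -0.0]
opening: 0.0259
grip_force: 12.0
```

```bash
python3 - <<'E'
from h import *
w=snap('side','s4'); snap('wrist','w4');o=observe();print(o['tool_pos'],o['time'],o['opening'],o['grip_force'],o['contact_force'])
u,v=map(int,proj(w,[.466,.298,.06])); print(u,v)
a=w['img'][v-35:v+35,u-35:u+35]; b=load('w4')['img'][200:400,170:400]
cv2.imwrite('pics/s4c.png',np.hstack([cv2.resize(a,(400,400),interpolation=2),cv2.resize(b,(400,400),interpolation=2)])[:,:,::-1])
E
```

```text
[0.46560619 0.29783438 0.2338348 ] 4.2 0.025955141311845925 11.982471405499382 [-0.87119276  0.5766091   0.05227815]
282 284
```

View pics/s4c.png

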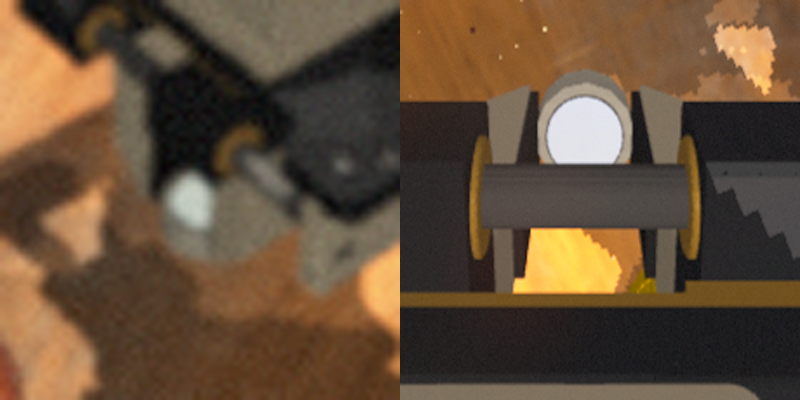

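The cell is held between the pads (wrist crop, centre about (585,130)). I'll check its tilt and its offset from depth.

```bash
python3 - <<'E'
from h import *
w=load('w4'); P=cloud(w); d=np.array([.4659,.298])
m=np.zeros((420,560),bool); m[200:281,170:400]=1
m&=(np.hypot(P[...,0]-d[0],P[...,1]-d[1])<.02)&(P[...,2]>.045)&(P[...,2]<.075)
q=P[m]; 
hsv=cv2.cvtColor(w['img'],cv2.COLOR_RGB2HSV)
g=m&(w['img'].min(2)>200); q=P[g]; print(len(q),q.mean(0)); A=np.c_[q[:,:2]-q[:,:2].mean(0),np.ones(len(q))]; c=np.linalg.lstsq(A,q[:,2],rcond=None)[0]; print('slopes',np.degrees(np.arctan(c[:2])))
v,u=np.nonzero(g); cc=cv2.minEnclosingCircle(np.c_[u,v].astype(np.float32)); print(cc)
# ellipse of glass: use left/right/top extents
(ux,uy),r=cc
for z in (.060,.061): print(pt(w,ux,v.min(),z),pt(w,u.min(),v[u==u.min()].mean(),z),pt(w,u.max(),v[u==u.max()].mean(),z))
print(u.min(),u.max(),v.min(),v.max())
E
```

```text
1128 [0.46549618 0.30010548 0.06259808]
slopes [-0.21110434  0.34351143]
((275.6097412109375, 268.0), 20.994447708129883)
[0.46868629 0.30705113 0.06      ] [0.45529193 0.30205141 0.06      ] [0.47348236 0.29387239 0.06      ]
[0.46886099 0.30742322 0.061     ] [0.45555281 0.30245567 0.061     ] [0.47362621 0.29432927 0.061     ]
255 296 249 280
```

Request:
arm_command:
  xyz:
    - [0,0,25]
    - [15,-20,25]
    - [25,-33,0]
    - [25,-33,0]
    - [25,-33,0]
    - [20,-24,0]
    - [10,-10,0]
    - [0,0,-10]
    - [0,0,-10]
    - [0,0,-5]
    - [0,0,0]
    - [0,0,0]
  spin: [0,0,0,0,0,0,0,0,0,0,0,0]

```text
time: 5.4
tool_pos: [0.5855, 0.146, 0.2596]
tool_rot: [-3.141, 0.0, 1.136]
contact_force: [-0.6, -0.3, -0.4]
opening: 0.0259
grip_force: 12.0
```

```bash
python3 - <<'E'
from h import *
x=np.array([observe()['tool_pos'] for i in range(1)]);print(x)
w=snap('wrist','w5'); o=observe();print(o['tool_pos'],o['contact_force'],o['opening'])
P=cloud(w)
# spigot/recess check: pixels of predicted circles
for nm,z,r,c in (('glass',.0806-.003+.002,.0104,o['tool_pos'][:2]),('spig',.064,.0195,(.5855,.1447))): print(nm,proj(w,[c[0],c[1],z]))
cv2.imwrite('pics/w5c.png',cv2.resize(w['img'][180:340,180:380],(800,600),interpolation=2)[:,:,::-1])
E
```

```text
[[0.58554664 0.14596126 0.25962844]]
[0.58575308 0.14580358 0.25996696] [-0.0796875   0.83647613 -0.62582921] 0.025714401775478433
glass (np.float64(278.29820894629347), np.float64(262.66845544883046))
spig (np.float64(278.53664061818466), np.float64(252.54404548179306))
```

View pics/w5c.png

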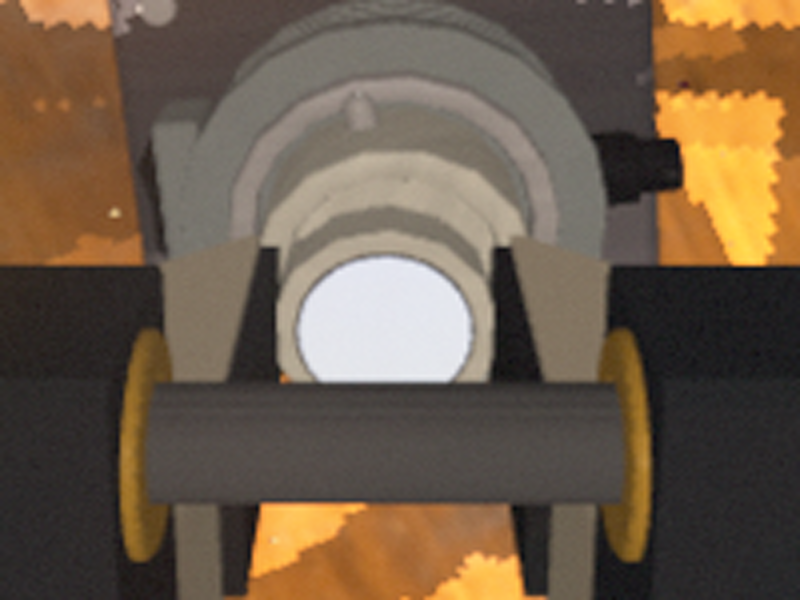

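Crop: the cell is centred at column 387 and the spigot and ring at 395, so the light lies about 1.2 mm further along the finger axis. Now checking the perpendicular direction with the rim edges.

```bash
python3 - <<'E'
from h import *
w=load('w5'); t=np.array([.906,-.423]);n=np.array([.423,.906])
f=lambda u,v,z: pt(w,180+(u+.5)/4-.5,180+(v+.5)/3.75-.5,z)[:2]
T=np.array([.5856,.1459])
for nm,u,v,z,r in(('spigot edge',397,152,.064,.0195),('ring out',396,77,.044,.025),('drum',397,15,.04,.032),('cell edge',386,232,.0871,.01375),('glass edge',386,254,.0871,.0104)):
    p=f(u,v,z); print(nm,(p-T)@t*1e3,((p-T)@n-r)*1e3)
E
```

```text
spigot edge 0.5191254685649592 -2.0854269264449847
ring out 0.5109594992302972 -1.7113827250019031
drum 0.6492694163736675 0.27767230200861914
cell edge -0.9498760287444215 0.4617790185120034
glass edge -0.9429565747700023 0.8518068843037414
```

Request:
arm_command:
  xyz:
    - [0.6,-2,0]
    - [0,0,-4]
    - [0,0,-4]
    - [0,0,-2]
    - [0,0,-2]
    - [0,0,-1]
    - [0,0,0]
    - [0,0,0]
  spin: [0,0,0,0,0,0,0,0]

```text
time: 6.25
tool_pos: [0.5866, 0.143, 0.2468]
tool_rot: [3.141, -0.0, 1.135]
contact_force: [-0.9, 0.4, -0.4]
opening: 0.0261
grip_force: 12.0
```

Request:
arm_command:
  xyz:
    - [0,0,-1]
    - [0,0,-1]
    - [0,0,0]
    - [0,0,0]
    - [0,0,0]
  spin: [0,0,0,0,0]

```text
time: 6.75
tool_pos: [0.5866, 0.143, 0.2448]
tool_rot: [3.141, -0.0, 1.134]
contact_force: [-0.8, -0.9, -0.2]
opening: 0.0254
grip_force: 12.0
```

```bash
python3 - <<'E'
from h import *
w=snap('wrist','w6'); o=observe();print(o['tool_pos'],o['contact_force'],o['opening'],o['torque'])
E
```

```text
[0.58661064 0.14303313 0.244768  ] [ 0.25053012 -1.11697113  0.50032951] 0.02598416273775187 [ 0.02526394  0.04534937 -0.03578057]
```

Request:
arm_command:
  xyz:
    - [0,0,0]
    - [0,0,0]
    - [0,0,0]
    - [0,0,10]
    - [0,0,20]
    - [0,0,0]
    - [0,0,0]
  spin: [0,0,0,0,0,0,0]
  jaw: -0.1

```text
time: 7.5
tool_pos: [0.5867, 0.143, 0.2754]
tool_rot: [3.14, -0.001, 1.134]
contact_force: [0.0, -0.5, -0.2]
opening: 0.0413
grip_force: 0.0
```

```bash
python3 - <<'E'
from h import *
w=snap('wrist','w7'); o=observe();print(o['tool_pos'],o['contact_force'],o['opening'])
P=cloud(w); m=(np.hypot(P[...,0]-.5862,P[...,1]-.1445)<.0095)&(w['img'].min(2)>150); q=P[m]
print(len(q),q.mean(0),np.percentile(q[:,2],[5,50,95])); A=np.c_[q[:,:2]-q[:,:2].mean(0),np.ones(len(q))]; k=abs(q[:,2]-np.median(q[:,2]))<.004
print(np.degrees(np.arctan(np.linalg.lstsq(A[k],q[k,2],rcond=None)[0][:2])))
m=(abs(np.hypot(P[...,0]-.5862,P[...,1]-.1445)-.0175)<.001);print(np.percentile(P[m][:,2],[30,50,70,90]))
E
```

```text
[0.58643475 0.14299737 0.27463834] [-0.73952871  0.17476342 -0.20823687] 0.041041112650588046
785 [0.58628499 0.1446389  0.06584597] [0.06478767 0.06585572 0.06687518]
[-0.04810379 -0.38956702]
[0.06441878 0.06499433 0.06545818 0.06611162]
```

The cell dropped in level and nearly flush. I'll close the fingers and press.

Request:
arm_command:
  xyz:
    - [0,1.5,0]
    - [0,0,0]
    - [0,0,0]
    - [0,0,0]
    - [0,0,-10]
    - [0,0,-10]
    - [0,0,-6]
    - [0,0,-3]
    - [0,0,-2]
    - [0,0,0]
  spin: [0,0,0,0,0,0,0,0,0,0]
  jaw: -1

```text
time: 8.55
tool_pos: [0.5866, 0.1445, 0.2435]
tool_rot: [-3.141, 0.0, 1.134]
contact_force: [-0.1, -0.1, -0.4]
opening: 0.0007
grip_force: 0.0
```

Request:
arm_command:
  xyz:
    - [0,0,-1]
    - [0,0,-1]
    - [0,0,0]
    - [0,0,0]
  spin: [0,0,0,0]

```text
time: 8.95
tool_pos: [0.5867, 0.1445, 0.2423]
tool_rot: [3.141, -0.0, 1.134]
contact_force: [-0.2, 0.2, 4.0]
opening: 0.0005
grip_force: 2.0
```

Request:
arm_command:
  xyz:
    - [0,0,-1]
    - [0,0,-1]
    - [0,0,0]
    - [0,0,0]
  spin: [0,0,0,0]

```text
time: 9.35
tool_pos: [0.5866, 0.1446, 0.2422]
tool_rot: [3.14, -0.001, 1.135]
contact_force: [-5.7, -1.7, 16.1]
opening: 0.0006
grip_force: 8.5
```

The press was firm and stopped at tip height 64.2 mm, so the cell is flush. Now I'll look at the collar.

Request:
arm_command:
  xyz:
    - [0,0,15]
    - [0,0,35]
    - [-10,-10,40]
    - [-25,-30,0]
    - [-30,-37,0]
    - [-30,-37,0]
    - [-25,-28,0]
    - [-8.6,-10,0]
    - [0,0,0]
    - [0,0,0]
  spin: [0,0,5,5,5,5,5,0,0,0]
  jaw: 0.7

```text
time: 10.35
tool_pos: [0.4587, -0.0072, 0.33]
tool_rot: [3.14, -0.0, 1.569]
contact_force: [0.5, -0.3, -0.6]
opening: 0.0749
grip_force: 0.0
```

```bash
python3 - <<'E'
from h import *
w=snap('wrist','w8'); o=observe();print(o['tool_pos'],o['tool_rot'],o['contact_force'],o['opening'],o['time'])
P=cloud(w); m=(abs(P[...,2]-.029)<.005)&(np.hypot(P[...,0]-.458,P[...,1]-.077)<.034); q=P[m]
print(q[:,2].mean(),cv2.minEnclosingCircle(q[:,:2].astype(np.float32)))
u,v=map(int,proj(w,[.458,.0775,.028])); print(u,v); r=50; v=max(v,r)
cv2.imwrite('pics/w8c.png',cv2.resize(w['img'][v-r:v+r,u-r:u+r],(600,600),interpolation=2)[:,:,::-1]); print(u-r,v-r)
E
```

```text
[ 0.45886243 -0.00694299  0.32984968] [ 3.14044753e+00 -1.73871568e-04  1.57032161e+00] [0.52783915 0.251913   0.09980679] 0.07723065066576082 10.4
0.02925183144890851 ((0.4570459723472595, 0.07646671682596207), 0.02901431918144226)
274 96
224 46
```

View pics/w8c.png

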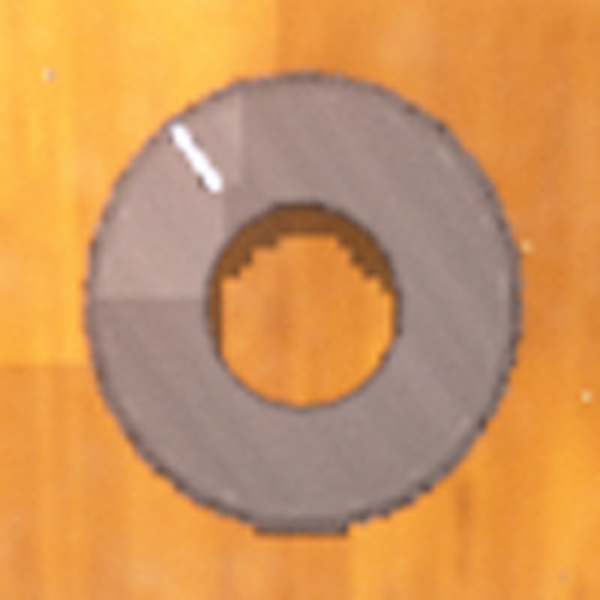

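The crop shows the bright line from (175,128) to (217,190) and the hole centred near (304,306).

```bash
python3 - <<'E'
from h import *
w=load('w8'); f=lambda u,v,z=.028: pt(w,224-.5+(u+.5)/6,46-.5+(v+.5)/6,z)[:2]
a,b=f(175,128),f(217,190); print('line dir',np.degrees(np.arctan2(*(a-b)[::-1])))
H=np.array([f(205,306),f(400,306),f(303,203),f(303,408)]); c=np.array([H[:2,0].mean(),H[2:,1].mean()]); print(c,H)
O=np.array([f(88,300),f(520,300),f(305,72),f(305,520)]); print([O[:2,0].mean(),O[2:,1].mean()])
for c in(c,np.array([.4575,.0768])): print(np.degrees(np.arctan2(*(b-c)[::-1])),np.degrees(np.arctan2(*(a-c)[::-1])),np.linalg.norm(a-c))
E
```

```text
line dir 125.23732885845938
[0.45747334 0.07701577] [[0.44488928 0.07712884]
 [0.47005741 0.07709638]
 [0.45757083 0.08962619]
 [0.45750289 0.06440534]]
[np.float64(0.4576717997852823), np.float64(0.07758724460016653)]
127.39957523895511 126.67386980774923 0.02686514167040357
127.05058587800485 126.44622832787485 0.02705432978601406
```

Request:
arm_command:
  xyz:
    - [0,20,-5]
    - [-0.5,32,-20]
    - [0,32,-30]
    - [0,0,-30]
    - [0,0,-25]
    - [0,0,-15]
    - [0,0,-8]
    - [0,0,-4]
    - [0,0,0]
    - [0,0,0]
  spin: [8,8,8,0,0,0,0,0,0,0]

```text
time: 11.4
tool_pos: [0.4579, 0.0767, 0.1933]
tool_rot: [3.14, 0.001, 1.99]
contact_force: [0.3, -0.2, 0.5]
opening: 0.0782
grip_force: 0.0
```

Request:
arm_command:
  xyz:
    - [0,0,0]
    - [0,0,0]
    - [0,0,0]
    - [0,0,0]
    - [0,0,0]
  spin: [0,0,0,0,0]
  jaw: -1
  squeeze: 35

```text
time: 11.9
tool_pos: [0.4576, 0.0765, 0.1931]
tool_rot: [3.141, 0.0, 1.99]
contact_force: [-1.3, -0.1, 4.6]
opening: 0.0563
grip_force: 35.0
```

Request:
arm_command:
  xyz:
    - [0,0,0]
    - [0,0,15]
    - [0,0,30]
    - [0,0,40]
    - [0,0,0]
    - [0,0,0]
  spin: [0,0,0,0,0,0]

```text
time: 12.5
tool_pos: [0.4574, 0.0765, 0.2779]
tool_rot: [3.14, 0.001, 1.99]
contact_force: [-0.4, -0.8, -2.0]
opening: 0.056
grip_force: 35.0
```

```bash
python3 - <<'E'
from h import *
w=snap('wrist','w9'); o=observe();print(o['tool_pos'],o['tool_rot'],o['contact_force'],o['opening'],o['time'],o['grip_force'])
p=o['tool_pos']; P=cloud(w); zt=p[2]-.193+.028
m=(np.hypot(P[...,0]-p[0],P[...,1]-p[1])<.032)&(abs(P[...,2]-zt)<.006); q=P[m]
k=w['img'][m].max(1)<150
A=np.c_[q[:,:2]-p[:2],np.ones(len(q))]; s=np.linalg.lstsq(A,q[:,2],rcond=None)[0]; print(len(q),'plane',np.degrees(np.arctan(s[:2])),s[2],zt)
v,u=np.nonzero(m); print(u.min(),u.max(),v.min(),v.max())
cv2.imwrite('pics/w9c.png',cv2.resize(w['img'][180:340,180:380],(800,600),interpolation=2)[:,:,::-1])
E
```

```text
[0.45704644 0.07654385 0.27703004] [-3.14063217e+00 -4.51712772e-04  1.98974879e+00] [-1.2589297  -0.64295393 -2.05341615] 0.05641320297236031 12.55 34.999677371838516
6682 plane [ 0.76080432 -1.36295851] 0.1140149242868844 0.11203003577707096
206 342 212 329
```

```bash
python3 - <<'E'
from h import *
w=load('w9'); P=cloud(w); p=np.array([.4573,.0765]); t=np.array([.913,.407]);n=np.array([-.407,.913])
m=(np.hypot(P[...,0]-p[0],P[...,1]-p[1])<.04)&(abs(P[...,2]-.1135)<.003)
a=(P[...,:2]-p)@t; b=(P[...,:2]-p)@n
k=m&(b>0)&(abs(a)<.027); 
pts=[]
for x in np.arange(-.018,.0181,.002):
    s=k&(abs(a-x)<.001)
    if s.any(): pts.append((x,b[s].max()))
pts=np.array(pts); print(pts*1e3)
from scipy.optimize import least_squares
r=least_squares(lambda c:np.hypot(pts[:,0]-c[0],pts[:,1]-c[1])-.0285,[0,0],loss='soft_l1',f_scale=.0005); print('outer centre rel TCP',r.x*1e3)
q=P[k&(b>.013)]; A=np.c_[(q[:,:2]-p)@np.c_[t,n],np.ones(len(q))]; print(np.degrees(np.arctan(np.linalg.lstsq(A,q[:,2],rcond=None)[0][:2])),len(q))
E
```

```text
[[-1.80000000e+01  2.25561730e+01]
 [-1.60000000e+01  2.40868416e+01]
 [-1.40000000e+01  2.54480277e+01]
 [-1.20000000e+01  2.59190018e+01]
 [-1.00000000e+01  2.67113818e+01]
 [-8.00000000e+00  2.77139754e+01]
 [-6.00000000e+00  2.82689925e+01]
 [-4.00000000e+00  2.85969978e+01]
 [-2.00000000e+00  2.87589632e+01]
 [-1.38777878e-14  2.85520304e+01]
 [ 2.00000000e+00  2.89546036e+01]
 [ 4.00000000e+00  2.88153565e+01]
 [ 6.00000000e+00  2.84440162e+01]
 [ 8.00000000e+00  2.76802922e+01]
 [ 1.00000000e+01  2.72743187e+01]
 [ 1.20000000e+01  2.65466355e+01]
 [ 1.40000000e+01  2.59168652e+01]
 [ 1.60000000e+01  2.43380585e+01]
 [ 1.80000000e+01  2.31752207e+01]]
outer centre rel TCP [0.40054817 0.48061135]
[ 0.07668066 -3.27140994] 2941
```

```bash
python3 - <<'E'
from h import *
w=load('w9'); P=cloud(w); p=np.array([.4573,.0765]); t=np.array([.913,.407]);n=np.array([-.407,.913])
a=(P[...,:2]-p)@t; b=(P[...,:2]-p)@n
for lo in np.arange(-.028,.03,.003):
    s=(abs(a)<.01)&(abs(b-lo)<.001)&(P[...,2]>.09)&(P[...,2]<.13); z=P[...,2][s]; print(round(lo*1e3),len(z),np.round(np.percentile(z,[20,50,80]),4) if len(z) else '')
E
```

```text
-28 6 [0.1126 0.1138 0.1139]
-25 141 [0.1138 0.1143 0.1147]
-22 162 [0.1138 0.1144 0.1148]
-19 84 [0.114  0.1146 0.1149]
-16 0 
-13 0 
-10 0 
-7 0 
-4 0 
-1 0 
2 0 
5 0 
8 8 [0.1133 0.1137 0.1144]
11 67 [0.1135 0.114  0.1146]
14 182 [0.1137 0.1141 0.1146]
17 190 [0.1138 0.1142 0.1148]
20 205 [0.1138 0.1143 0.1146]
23 193 [0.1137 0.1143 0.1148]
26 285 [0.1116 0.1139 0.1146]
29 321 [0.0941 0.1036 0.1104]
```

Request:
arm_command:
  xyz:
    - [0,0,13]
    - [18,10,0]
    - [25,13,0]
    - [25,13,0]
    - [25,13,0]
    - [20,10,0]
    - [12,6,0]
    - [3.8,2.2,0]
    - [0,0,-10]
    - [0,0,-10]
    - [0,0,0]
    - [0,0,0]
  spin: [0,-7,-7,-7,-7,-7,-7,-6.5,0,0,0,0]

```text
time: 13.75
tool_pos: [0.5859, 0.1435, 0.2698]
tool_rot: [-3.14, 0.001, 1.144]
contact_force: [-0.2, -0.9, -1.0]
opening: 0.0564
grip_force: 35.0
```

```bash
python3 - <<'E'
from h import *
w=snap('wrist','w10'); o=observe();print(o['tool_pos'],o['tool_rot'],o['contact_force'],o['opening'],o['time'],o['grip_force'])
p=o['tool_pos']; yw=o['tool_rot'][2]; t=np.array([np.sin(yw),-np.cos(yw)]);n=np.array([-t[1],t[0]])
P=cloud(w); a=(P[...,:2]-p[:2])@t; b=(P[...,:2]-p[:2])@n
from scipy.optimize import least_squares
def edge(z0,dz,R,xs):
    pts=[]
    for x in xs:
        s=(abs(a-x)<.0008)&(abs(P[...,2]-z0)<dz)&(b>0)&(b<.06)
        if s.any(): pts.append((x,b[s].max()))
    pts=np.array(pts); r=least_squares(lambda c:np.hypot(pts[:,0]-c[0],pts[:,1]-c[1])-R,[0,0],loss='soft_l1',f_scale=.0005); return r.x*1e3,len(pts),np.abs(r.fun).mean()*1e3
X=np.arange(-.02,.0201,.002)
print('collar',edge(p[2]-.193+.0295,.003,.0285,X))
print('drum',edge(.0415,.003,.032,X))
cv2.imwrite('pics/w10c.png',cv2.resize(w['img'][130:330,150:400],(800,600),interpolation=2)[:,:,::-1])
E
```

```text
[0.58613691 0.14355363 0.27045873] [-3.14115645e+00  3.36790283e-04  1.14402260e+00] [-0.98695436 -0.04967523 -1.67714863] 0.05639080713989485 13.8 34.99974538207425
collar (array([-1.67638523, -0.21260952]), 21, np.float64(0.11248589849140757))
drum (array([-1.26022385,  1.06081558]), 21, np.float64(0.14499041780567823))
```

View pics/w10c.png

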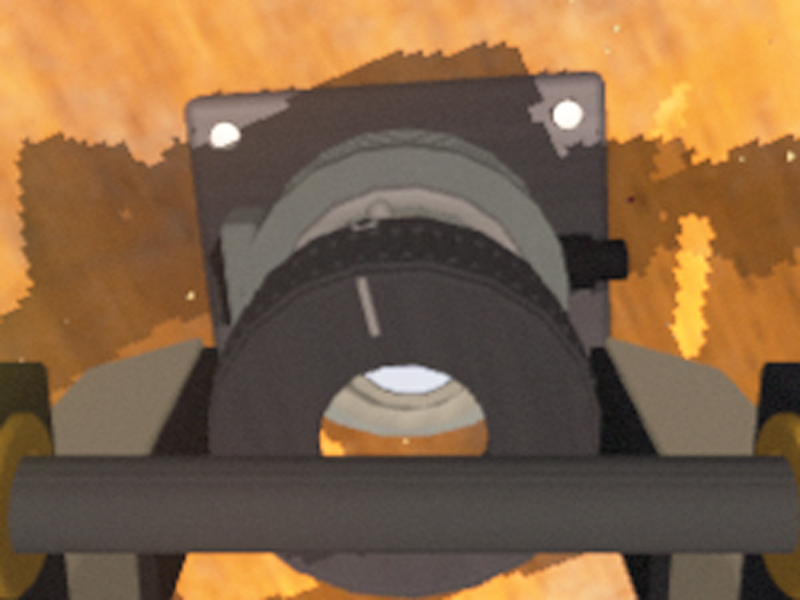

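The collar's line points up-left at (360,280)–(376,335), with a pin visible at (378,210) just behind it. The base screws at (224,135) and (567,115) give the light's position in this same view.

```bash
python3 - <<'E'
from h import *
w=load('w2'); k=140/600
f=lambda u,v,z: pt(w,205-.5+(u+.5)*k,25-.5+(v+.5)*k,z)[:2]
S=np.array([f(*p,.0105) for p in((184,58),(557,210),(430,530),(75,398))]); c=S.mean(0)
w=load('w10'); g=lambda u,v,z: pt(w,150-.5+(u+.5)/3.2,130-.5+(v+.5)/3,z)[:2]
p=np.array([.5860,.14353]); t=np.array([.910,-.414]);n=np.array([.414,.910])
L=np.array([g(224,135,.0105)-(S[0]-c),g(567,115,.0105)-(S[1]-c)]); print('light via screws',L,[((l-p)@t*1e3,(l-p)@n*1e3) for l in L])
for nm,u,v,z,r in(('ring',405,187,.044,.025),('drum',410,145,.04,.032),):
    q=g(u,v,z); print(nm,(q-p)@t*1e3,((q-p)@n-r)*1e3)
q=g(378,212,.052)-g(0,0,.05)*0; print('pin',(q-p)@t*1e3,(q-p)@n*1e3)
a,b=g(360,280,.105),g(376,335,.105); C=p+t*(-1.68e-3)+n*(-.21e-3)
print('line',np.degrees(np.arctan2(*(a-C)[::-1])),np.degrees(np.arctan2(*(b-C)[::-1])),np.degrees(np.arctan2(*(a-b)[::-1])))
l=L.mean(0); print('pin ang',np.degrees(np.arctan2(*(q-l)[::-1])),np.linalg.norm(q-l))
# hole near edge? recess glass
E
```

```text
light via screws [[0.58504264 0.1445462 ]
 [0.58510484 0.14426804]] [(np.float64(-1.291905162067919), np.float64(0.5283945926588752)), (np.float64(-1.1201458134767366), np.float64(0.30102160236388326))]
ring -1.1633876129265495 0.5032105101166334
drum -0.21466253250757844 1.3849105247202704
pin -6.125192618677504 22.31654187965034
line 77.85731431927947 77.00135567085377 79.55324704232767
pin ang 78.19567876482697 0.02245312041032976
```

Request:
arm_command:
  xyz:
    - [0.5,0.3,0]
    - [0,0,-4]
    - [0,0,-4]
    - [0,0,-3]
    - [0,0,-3]
    - [0,0,-2]
    - [0,0,0]
    - [0,0,0]
  spin: [0,0,0,0,0,0,0,0]

```text
time: 14.6
tool_pos: [0.5868, 0.144, 0.2547]
tool_rot: [3.142, 0.0, 1.143]
contact_force: [1.1, 0.0, -1.0]
opening: 0.0562
grip_force: 35.0
```

Request:
arm_command:
  xyz:
    - [0,0,-2]
    - [0,0,-2]
    - [0,0,-2]
    - [0,0,-2]
    - [0,0,0]
    - [0,0,0]
  spin: [0,0,0,0,0,0]

```text
time: 15.2
tool_pos: [0.5868, 0.144, 0.2467]
tool_rot: [-3.142, 0.0, 1.143]
contact_force: [-0.0, 0.2, -1.0]
opening: 0.0563
grip_force: 35.0
```

Request:
arm_command:
  xyz:
    - [0,0,-1]
    - [0,0,-1]
    - [0,0,-1]
    - [0,0,-1]
    - [0,0,0]
    - [0,0,0]
  spin: [0,0,0,0,0,0]

```text
time: 15.8
tool_pos: [0.5868, 0.144, 0.2427]
tool_rot: [3.142, 0.0, 1.143]
contact_force: [0.3, -0.8, -1.8]
opening: 0.0561
grip_force: 35.0
```

Already below the pin tops with no resistance, so the keyways are over the pins. Carrying on down to the spring.

Request:
arm_command:
  xyz:
    - [0,0,-1.5]
    - [0,0,-1.5]
    - [0,0,-1.5]
    - [0,0,0]
    - [0,0,0]
  spin: [0,0,0,0,0]

```text
time: 16.3
tool_pos: [0.5868, 0.144, 0.2382]
tool_rot: [-3.142, 0.0, 1.143]
contact_force: [-0.4, 0.6, -1.5]
opening: 0.0565
grip_force: 35.0
```

Request:
arm_command:
  xyz:
    - [0,0,-1]
    - [0,0,-1]
    - [0,0,-1]
    - [0,0,-1]
    - [0,0,0]
    - [0,0,0]
  spin: [0,0,0,0,0,0]
  squeeze: 50

```text
time: 16.9
tool_pos: [0.5869, 0.144, 0.2346]
tool_rot: [3.141, -0.0, 1.143]
contact_force: [-1.6, -0.9, 3.7]
opening: 0.056
grip_force: 50.0
```

Request:
arm_command:
  xyz:
    - [0,0,-1]
    - [0,0,-1]
    - [0,0,-1]
    - [0,0,0]
    - [0,0,0]
  spin: [0,0,0,0,0]

```text
time: 17.4
tool_pos: [0.5868, 0.144, 0.2331]
tool_rot: [3.141, -0.0, 1.143]
contact_force: [-6.2, -1.2, 15.7]
opening: 0.0562
grip_force: 50.0
```

Request:
arm_command:
  xyz:
    - [0,0,-0.7]
    - [0,0,0]
    - [0,0,0]
    - [0,0,0]
    - [0,0,0]
    - [0,0,0]
  spin: [0,0,0,0,0,0]

```text
time: 18.0
tool_pos: [0.5867, 0.1441, 0.233]
tool_rot: [3.14, -0.001, 1.143]
contact_force: [-7.5, -1.3, 20.9]
opening: 0.0564
grip_force: 50.0
```

```bash
python3 - <<'E'
from h import *
w=snap('wrist','w11'); o=observe();print(o['tool_pos'],o['contact_force'],o['grip_force'],o['time'])
p=o['tool_pos'];P=cloud(w);rr=np.hypot(P[...,0]-p[0],P[...,1]-p[1])
m=(rr<.025)&(rr>.015)&(abs(P[...,2]-.07)<.008);q=P[m];A=np.c_[q[:,:2]-p[:2],np.ones(len(q))];s=np.linalg.lstsq(A,q[:,2],rcond=None)[0];print('collar top',np.median(q[:,2]),np.degrees(s[:2]))
m=(rr<.008)&(w['img'].min(2)>150)&(P[...,2]<.07);print('glass',np.median(P[m][:,2]) if m.any() else None)
s=load('w10')
E
```

```text
[0.58672692 0.14405884 0.23302724] [-6.53766151 -1.76666164 20.15413136] 50.010052092256956 18.05
collar top 0.06942809005371839 [-0.06557616  0.0012231 ]
glass 0.0658243432789978
```

The collar is level with its top at about 68 mm and the stop is solid, so it is home and held at about 20 N.

```bash
python3 -c "
from cell import *
print(hand_in())"
```

```text
the job is handed in; nothing more can be done
None
```

The filter cell is pressed flush in the recess, and the collar is keyed over the pins and pushed fully home. I'm still gripping it and holding it down at about 20 N, ready for you to nip up the grub screw.

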